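# Key the round tower into the city model

### The arm

A 6-joint arm with a two-finger parallel gripper is mounted at the origin on the work surface. World frame = base frame: x ahead of the robot, y to its left, z up, the work surface at z = 0. Lengths are in m, angles in rad, forces in N, time in s.
With the tool pointing down it reaches from about 0.35 to 0.975 m from the base axis. Payload 4.9 kg.
Tool frame: the origin (TCP) lies on the centre line of the jaws, within the pads' length; the fingertips stand 11 mm ahead of it and the grasp point (between the pads) lies 8 mm behind it; z points along the fingers, y is the direction in which the jaws open and shut (so a half turn about z gives the same grasp; the last joint's range is limited). The gripper opens to 85 mm and grips with 20 to 120 N. Pads are 22 mm wide; open, the fingers measure 114 mm over their backs; the gripper's body (76 mm by 85 mm) begins 54 mm behind the grasp point. The pads swing forward as they close: fully open they stand 13 mm farther back than shut.
Start: joints at [-1.31, 0.053, 1.613, -0, 1.476, -0.119], TCP at [0.232, -0.58, 0.216] pointing down, gripper open.
Joint ranges: [-3.01, 3.01], [-1.01, 2.22], [0.06, 2.58], [-1.02, 4.17], [0.09, 2.62], [-3.14, 3.14]. Speed limits (rad/s): [2.57, 2.57, 3.14, 3.14, 3.14, 3.14].

### API

Orientations are given as a rotation vector (axis times angle).
In Python, from station import ctrl gives the robot as it stands.
- The arm moves only by the tool send_rows, never from a script. Its argument "series" is a list of rows, each an object of numbers: "tx", "ty", "tz": the shift along the tool's x, y, z in cm; "wx", "wy", "wz": the turn, a rotation vector about the tool's x, y, z in rad; "jaw": the closure, from 0 (fully open) to 1 (shut). In form: [{"tx": .., "ty": .., "tz": .., "wx": .., "wy": .., "wz": .., "jaw": ..}, ...]. A call has 1 to 5 rows; each row shifts and turns the pose as measured when the row begins, along the tool's axes as they then stand; what a row does not reach is not made up. A row lasts 1/8 s, in which the tool goes at most 62.5 mm and 10.7 degrees, less where a joint would pass 70% of its speed; a pose out of reach is approached as far as the arm can. A call is refused whole if a number of a shift passes 6.25 or a number of a turn 0.188, either way. A call with a gripper value outside its range is refused whole. The fingers move at their own pace and stop on an object; "squeeze" is the grip in N (left out, the last holds). Time passes only in rows, so rows that do not move let the fingers close. It gives the time, the measured TCP pose, the force and the opening at its end, in the units of the state.
- ctrl.get_obs(): the state, without advancing time (a new reading comes with each control period).
- ctrl.get_image(name): name is "scene" or "top" or "wrist"; returns the picture (420x560x3 uint8, red, green, blue); there is no depth.
- ctrl.camera_info(name): a dict with "mtx" (3x3 intrinsics, pixels), "k1" (the pictures are not rectified: a ray, as slopes to the right and down, at radius r is drawn at 1 + k1 r^2 times it, then the intrinsics apply), "R" (3x3) and "t" (3): a world point X has camera coordinates R X + t. Camera axes: x right, y down, z forward; pixel columns grow to the right and rows downward; lengths in m; the calibration is good to about 2 mm. A picture is of the moment at which its call begins: read the wrist's pose just before it. camera_info takes no time and is no camera call; for the wrist camera it gives the pose at the moment of the call.
- ctrl.finish_job(): hands the job in, once; it reports no verdict.
The state is a dict: "t": time; "q": joint angles; "dq": joint speeds; "effort": joint torques, N m; "tool_pos": TCP position; "tool_rot": TCP orientation; "contact_force": force on the tool from outside, world axes, zero at the start; "wrist_torque": the same for the moment, N m; "opening": finger opening in m.
Only numpy, scipy, OpenCV 4.12 (cv2) and the standard library are available. Lean on these libraries where they do the work, as an engineer would, in place of code of your own. Each camera call takes 0.05 s, during which the arm holds its last target.

### The job

Take the loose round tower and plug it into the round socket of the city-model board. A tooth inside the socket only lets the slotted foot drop in one way round, so rest the foot lightly in the socket and turn it until it drops, then seat it fully home, upright, and let go. Never force it down, on the tooth or anywhere else, and leave the two loose model blocks and the pen pot where they stand.

Things in the scene. Friction and masses are not known exactly. Their poses are not given: they have to be found in the camera images.
- tower: Loose white round tower model, about 160 g, upright on the table. Origin: centre of the underside of its foot; z up its axis. Foot: round plug 44 mm across, 18 mm long (lowest 2 mm only 41 mm across). Body above: plain cylinder 48 mm across, 18 to 120 mm above the origin; its lower edge is the shoulder. Grip the body near its upper end, clear of the board's buildings.
- slot (a point): Middle of the one straight slot in the side of the tower's foot: on the rim, 22 mm from the tower's axis on its own +x side, 9 mm above the origin; axes as the tower's. The slot is 9 mm wide, runs the foot's whole length and reaches in to 12.5 mm from the axis. A small fin on the roof (18 x 6 x 10 mm, top 130 mm above the origin) lies on the same +x side.
- board: White city-model board 200 x 200 x 28 mm, fixed on the table, with white model buildings along its +x, +y and -y edges, up to 50 mm above its top face, none closer than 55 mm to the socket's axis. The -x edge is open. Origin: centre of its underside; z up.
- socket (a point): Centre of the socket's mouth, on the top face in the middle of the board; axes as the board's. Round blind hole 46 mm across, bevelled mouth, 21 mm deep. Fully home the tower's shoulder rests on the board and its origin is 18 mm below this point.
- socket_floor (a point): Centre of the socket's floor, 21 mm below the mouth. One tooth stands fast on the wall, 6 mm wide, reaching in to 15.5 mm from the axis, flat top 8 mm below the mouth. Its direction is unknown, within 65 degrees either side of the board's own -x. Slot elsewhere: the foot goes in 8 mm and rests on the tooth; slot over the tooth (within about 4 degrees): it goes fully home.
- slab_block: Bystander: loose white model block 40 x 70 x 50 mm, beyond the tower. Origin: centre of its underside.
- low_block: Bystander: loose white model block 50 x 34 x 32 mm, on the robot's side of the tower. Origin: centre of its underside.
- pen_pot: Bystander: dark steel pen pot, 72 mm across, 95 mm high, to the left of the board. Origin: centre of its underside.

How it is judged:
On the way:
1. the foot is inside the socket's mouth (horizontal distance between tower and socket below 0.005 m and z of tower in the frame of socket below -0.004 m), for 0.05 s.
At the end, for the whole second after the job is handed in: The tower's foot is fully home in the socket (tower origin at least 16 mm below the mouth, within 4 mm of its axis), upright within 0.05 rad, released and at rest (z of tower in the frame of socket below -0.016 m and horizontal distance between tower and socket below 0.004 m and angle between tower's own z axis and vertical below 0.05 rad and linear speed of tower below 0.01 m/s); the robot touches nothing.
It fails at once if tower pressed on the board or its tooth with more than 40 N (contact force between tower and board above 40 N).
It fails at once if a loose block or the pen pot moved by more than 15 mm (distance of any of slab_block, low_block, pen_pot from where it was at the start of the episode above 0.015 m).
It also fails if it takes over 72 s, if anything falls off the work surface, if the arm or the gripper's body presses on something with over 40 N, if the wrist force passes 120 N, or if a joint passes its speed limit or range.

## Working session

There is one attempt and no reset: what is moved stays moved. The work goes in short steps, Python scripts to look and compute and a tool call to move; the robot and the scene stay as the last step left them, time stands still between calls to the robot, and variables do not carry over. Pictures are saved under pics/ and viewed, and the job is handed in when it is done.

Besides the shell and the picture viewer there is one more tool, called after ">>>" as name(argument=value, ...) on one line, values as JSON. send_rows: Moves the arm, as the interface text tells. Its arguments: {"type":"object","properties":{"series":{"type":"array"},"squeeze":{"type":"number"}},"required":["series"]}

```bash
mkdir -p pics; ls; python3 - <<'E'
from station import ctrl
import cv2
o=ctrl.get_obs(); print(o)
for n in ["scene","top","wrist"]:
    print(n,ctrl.camera_info(n))
    cv2.imwrite(f"pics/{n}0.png",ctrl.get_image(n)[:,:,::-1])
E
```

```text
pics
{'t': 0.0, 'q': array([-1.31000437e+00,  5.33736169e-02,  1.61431331e+00, -4.19498536e-06,
        1.47604019e+00, -1.19025651e-01]), 'dq': array([-0.00041581, -0.00052341, -0.00023157, -0.00142769, -0.00046778,
       -0.00121483]), 'effort': array([ 5.02538533e-04, -3.93672574e+01, -3.70183182e+01, -7.58809676e-06,
        7.04180144e-03, -1.71586845e-05]), 'tool_pos': array([ 0.23152815, -0.57980585,  0.21424116]), 'tool_rot': array([-3.08302073e+00, -5.92635129e-01,  2.43835908e-04]), 'contact_force': array([-0.20043529, -0.26305522,  0.47712636]), 'wrist_torque': array([-0.00357092,  0.00997949, -0.00054749]), 'opening': 0.08514295627024972}
scene {'mtx': array([[440.08317299,   0.        , 281.89746825],
       [  0.        , 440.08317299, 211.59874362],
       [  0.        ,   0.        ,   1.        ]]), 'k1': -0.11871259044005408, 'R': array([[-0.86478654,  0.50186408, -0.01663393],
       [ 0.28320926,  0.46012162, -0.84147526],
       [-0.41465258, -0.73240736, -0.54003954]]), 't': array([ 0.38104213, -0.14604181,  1.38169723])}
top {'mtx': array([[483.73339856,   0.        , 283.38885489],
       [  0.        , 483.73339856, 204.97723789],
       [  0.        ,   0.        ,   1.        ]]), 'k1': -0.06919916543023051, 'R': array([[ 0.10174586, -0.9947944 ,  0.00564665],
       [-0.97090594, -0.10053622, -0.21733415],
       [ 0.21677049,  0.01663048, -0.97608093]]), 't': array([0.03819255, 0.5326897 , 0.98436065])}
wrist {'mtx': array([[353.97285124,   0.        , 283.23391577],
       [  0.        , 353.97285124, 208.12124769],
       [  0.        ,   0.        ,   1.        ]]), 'k1': -0.0024366034867548967, 'R': array([[ 0.37063609, -0.92877607, -0.00197464],
       [-0.8863281 , -0.35433067,  0.29811454],
       [-0.27758133, -0.10874183, -0.95452806]]), 't': array([-0.6244558 , -0.03908081,  0.37990265])}
```

View pics/scene0.png

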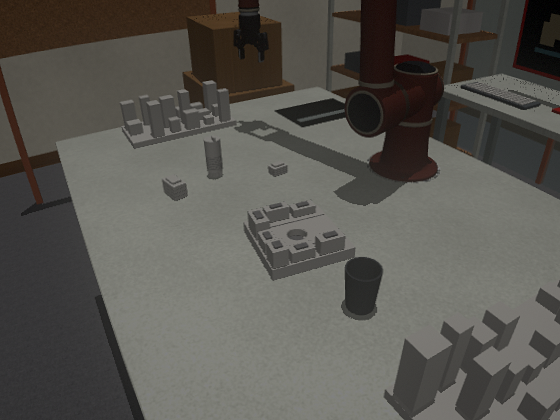

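View pics/top0.png

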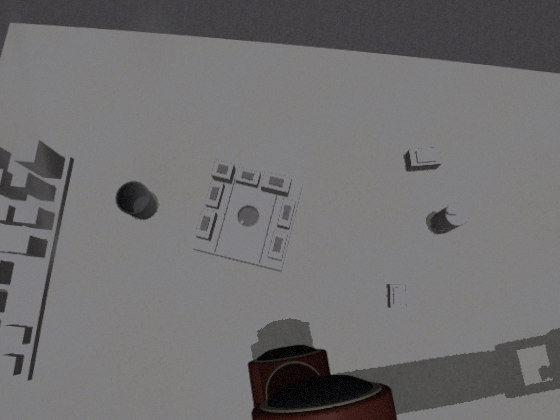

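View pics/wrist0.png

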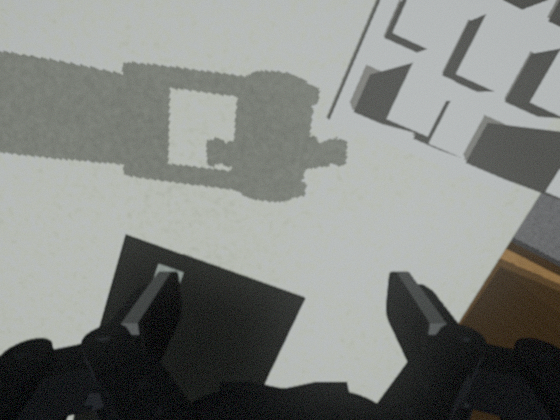

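The scene and top views show the tower at about (452,215) in top, the board's socket at (248,215), the low block at (397,295), the slab at (425,158) and the pot at (137,199). The wrist view shows only table and shadow. Next I'll zoom in.

```bash
cat > h.py <<'E'
import numpy as np, cv2
from scipy.spatial.transform import Rotation as Ro
def ray(ci,u,v):
    K=ci["mtx"];d=np.array([ci["k1"],0,0,0,0.])
    p=cv2.undistortPoints(np.array([[[u,v]]],float),K,d)[0,0]
    R=ci["R"];c=-R.T@ci["t"];return c,R.T@np.array([p[0],p[1],1.])
def onz(ci,u,v,z):
    c,d=ray(ci,u,v);return c+d*(z-c[2])/d[2]
def proj(ci,X):
    p,_=cv2.projectPoints(np.array(X,float).reshape(-1,1,3),cv2.Rodrigues(ci["R"])[0],ci["t"],ci["mtx"],np.array([ci["k1"],0,0,0,0.]))
    return p.reshape(-1,2)
def crop(img,x0,y0,x1,y1,s,name):
    c=cv2.resize(img[y0:y1,x0:x1],None,fx=s,fy=s,interpolation=cv2.INTER_CUBIC)
    cv2.imwrite(name,np.clip(c.astype(float)*1.3,0,255).astype(np.uint8))
E
python3 - <<'E'
from h import *
t=cv2.imread("pics/top0.png");s=cv2.imread("pics/scene0.png")
crop(t,180,150,310,280,4.5,"pics/a1.png");crop(t,370,130,480,320,3.1,"pics/a2.png");crop(s,150,120,300,210,5,"pics/a3.png")
E
```

```text
(no output)
```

View pics/a1.png

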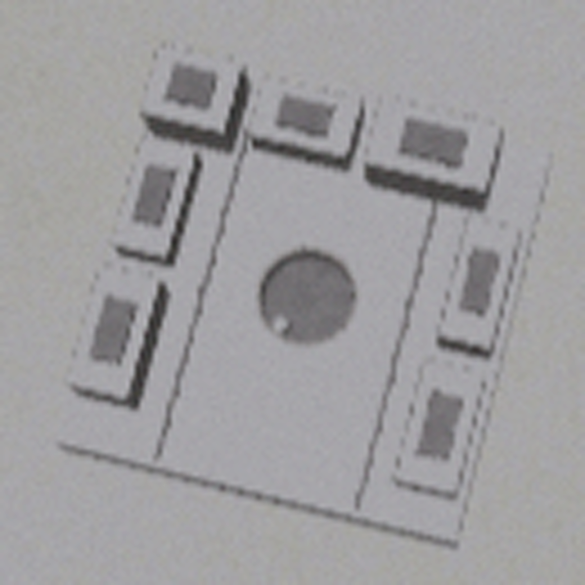

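View pics/a2.png

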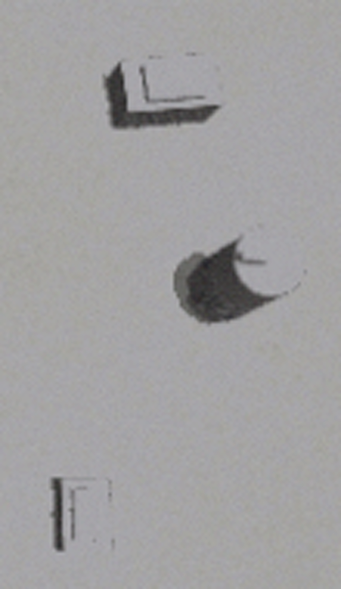

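View pics/a3.png

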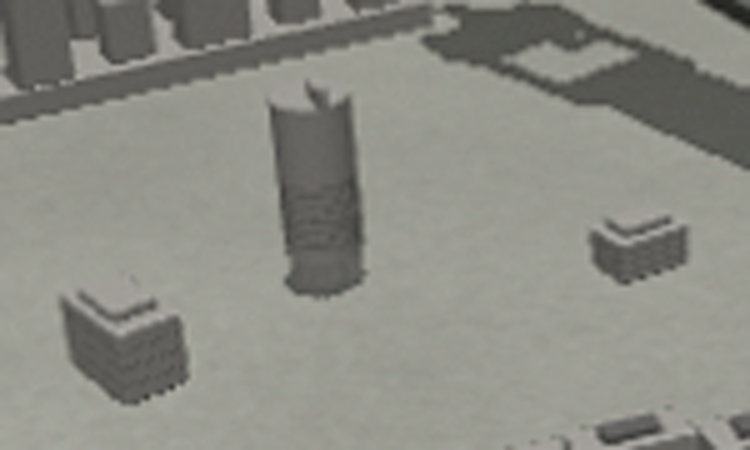

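The top crop shows the socket rim centred near crop (308,297), with the tooth as a bright spot at crop (282,325), lower-left. The tower's roof is near crop (270,262), and its fin points left.

```bash
python3 - <<'E'
from h import *
from station import ctrl
ci=ctrl.camera_info("top");cs=ctrl.camera_info("scene")
T=lambda u,v:(u/4.5+180-.4,v/4.5+150-.4)
print("socket",onz(ci,*T(308,297),.028))
print("tooth",onz(ci,*T(281,326),.020))
for p in [(60,446),(457,545),(550,155)]: print("corner",onz(ci,*T(*p),.028))
A=lambda u,v:(u/3.1+370-.4,v/3.1+130-.4)
print("tower top",onz(ci,*A(270,262),.12),"fin shadow",onz(ci,*A(238,257),.12),onz(ci,*A(266,263),.12))
print("slab",onz(ci,*A(172,80),.05),"low",onz(ci,*A(90,510),.032), "pot", onz(ci,132,197,.095))
S=lambda u,v:(u/5+150-.4,v/5+120-.4)
print("tower scene top",onz(cs,*S(312,92),.12), "base",onz(cs,*S(326,278),0))
E
```

```text
socket [0.50078553 0.16827341 0.028     ]
tooth [0.48645584 0.180528   0.02      ]
corner [0.41523659 0.27930528 0.028     ]
corner [0.38769525 0.08304834 0.028     ]
corner [0.58486097 0.05680784 0.028     ]
tower top [ 0.52973048 -0.26208563  0.12      ] fin shadow [ 0.53090625 -0.24064864  0.12      ] [ 0.52878388 -0.25943079  0.12      ]
slab [ 0.67397939 -0.21200728  0.05      ] low [ 0.36280064 -0.17230237  0.032     ] pot [0.50222258 0.40939316 0.095     ]
tower scene top [ 0.52646945 -0.25825209  0.12      ] base [ 0.53204122 -0.2529656   0.        ]
```

```bash
python3 - <<'E'
from h import *
from station import ctrl
ci=ctrl.camera_info("wrist");o=ctrl.get_obs()
R=Ro.from_rotvec(o["tool_rot"]).as_matrix()
c=-ci["R"].T@ci["t"]
print(R); print("cam in tool",R.T@(c-o["tool_pos"]), "cam axes in tool\n",ci["R"]@R)
E
```

```text
[[ 9.28723479e-01  3.70772912e-01 -3.82802123e-04]
 [ 3.70773051e-01 -9.28722252e-01  1.52429371e-03]
 [ 2.09649969e-04 -1.55758007e-03 -9.99998765e-01]]
cam in tool [ 0.07583911  0.00051067 -0.15863221] cam axes in tool
 [[-1.47164512e-04  9.99999977e-01  1.59127413e-04]
 [-9.54458221e-01 -9.29875766e-05 -2.98344593e-01]
 [-2.98344572e-01 -1.95786204e-04  9.54458212e-01]]
```

>>> send_rows(series=[{"tx":0,"ty":0,"tz":-6,"wx":0,"wy":0,"wz":0.12,"jaw":0},{"tx":6,"ty":-3,"tz":-3,"wx":0,"wy":0,"wz":0.12,"jaw":0},{"tx":6,"ty":-4,"tz":0,"wx":0,"wy":0,"wz":0.12,"jaw":0}], squeeze=40)

```text
t: 0.52
tool_pos: [0.3229, -0.4992, 0.3006]
tool_rot: [-3.134, -0.001, 0.002]
contact_force: [1.0, -0.3, -0.1]
opening: 0.0857
```

>>> send_rows(series=[{"tx":4.5,"ty":-6,"tz":0,"jaw":0},{"tx":4.5,"ty":-6,"tz":0,"jaw":0},{"tx":4.5,"ty":-6,"tz":0,"jaw":0},{"tx":4.5,"ty":-6,"tz":1,"jaw":0},{"tx":3,"ty":0,"tz":2,"jaw":0}])

```text
invalid input at $.series[0]: expected keys tx, ty, tz, wx, wy, wz, jaw
```

```bash
python3 - <<'E'
from h import *
from station import ctrl
o=ctrl.get_obs();print(o["tool_pos"],o["tool_rot"],o["dq"])
import pickle
ci=ctrl.camera_info("wrist");im=ctrl.get_image("wrist")[:,:,::-1]
pickle.dump((ci,o),open("w1.pkl","wb"));cv2.imwrite("pics/w1.png",im)
E
```

```text
[ 0.3228739  -0.49919905  0.3005738 ] [-3.13423774e+00 -1.12962029e-03  1.55101648e-03] [ 0.82251664 -0.23259914  0.23773296  0.0089936   0.00394258  1.81636404]
```

View pics/w1.png

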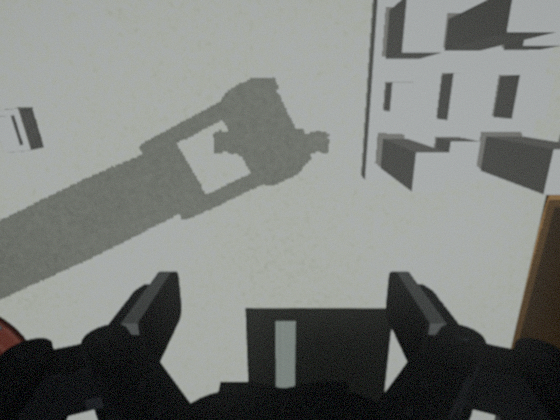

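The move was refused because a row was missing some keys, so this view is still of the start area.

>>> send_rows(series=[{"tx":4.5,"ty":-5.5,"tz":0,"wx":0,"wy":0,"wz":0,"jaw":0},{"tx":4.5,"ty":-5.5,"tz":0,"wx":0,"wy":0,"wz":0,"jaw":0},{"tx":4.5,"ty":-5.5,"tz":0,"wx":0,"wy":0,"wz":0,"jaw":0},{"tx":4.5,"ty":-5.5,"tz":1,"wx":0,"wy":0,"wz":0,"jaw":0},{"tx":0,"ty":0,"tz":2,"wx":0,"wy":0,"wz":0,"jaw":0}])

```text
t: 1.2
tool_pos: [0.4833, -0.3014, 0.2735]
tool_rot: [-3.131, -0.016, -0.008]
contact_force: [-0.7, 0.1, -0.4]
opening: 0.0854
```

```bash
python3 - <<'E'
from h import *
from station import ctrl
o=ctrl.get_obs();print(o["tool_pos"],o["tool_rot"],o["dq"])
import pickle
ci=ctrl.camera_info("wrist");im=ctrl.get_image("wrist")[:,:,::-1]
pickle.dump((ci,o),open("w1.pkl","wb"));cv2.imwrite("pics/w1b.png",im)
E
```

```text
[ 0.48331034 -0.3014155   0.27349221] [-3.13075776 -0.01551724 -0.00769225] [-0.03909521  0.0572853   0.24105441 -0.03674653 -0.28187223 -0.00081362]
```

View pics/w1b.png

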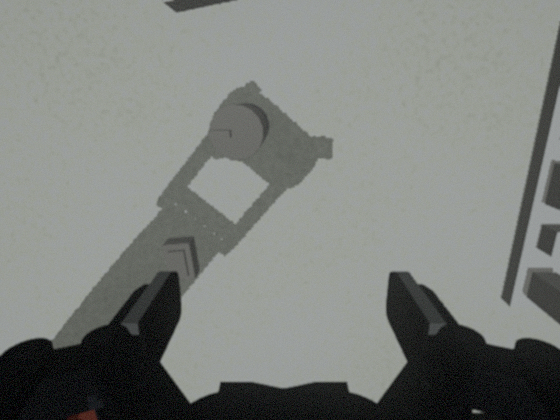

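The tower's roof is near (237,132), with the fin running left from its middle. I'll centre over it.

>>> send_rows(series=[{"tx":4,"ty":-3.5,"tz":0,"wx":0,"wy":0,"wz":0,"jaw":0},{"tx":0,"ty":0,"tz":0,"wx":0,"wy":0,"wz":0,"jaw":0},{"tx":0,"ty":0,"tz":0,"wx":0,"wy":0,"wz":0,"jaw":0}])

```text
t: 1.62
tool_pos: [0.5182, -0.2688, 0.266]
tool_rot: [-3.126, -0.005, 0.01]
contact_force: [0.2, 0.1, -0.5]
opening: 0.0855
```

```bash
python3 - <<'E'
from h import *
from station import ctrl
o=ctrl.get_obs();print(o["tool_pos"],o["tool_rot"],abs(o["dq"]).max())
import pickle
ci=ctrl.camera_info("wrist");im=ctrl.get_image("wrist")[:,:,::-1]
pickle.dump((ci,o),open("w2.pkl","wb"));cv2.imwrite("pics/w2.png",im)
crop(im,180,60,340,220,4,"pics/w2c.png")
E
```

```text
[ 0.51824299 -0.26882665  0.26598505] [-3.12563896 -0.00533921  0.01030096] 0.006814974688709291
```

View pics/w2.png

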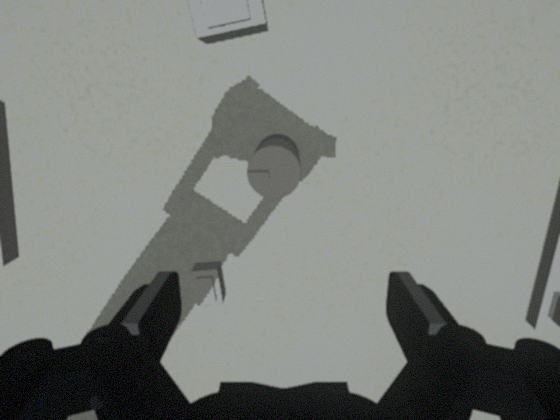

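View pics/w2c.png

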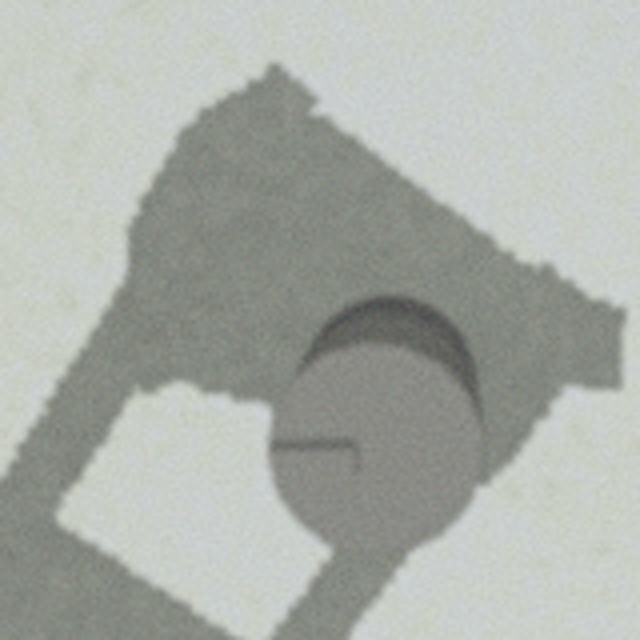

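```bash
python3 - <<'E'
from h import *
im=cv2.imread("pics/w2.png")
c=im[145:200,240:310].astype(float); 
c=np.clip((c-90)*255/60,0,255).astype(np.uint8)
cv2.imwrite("pics/w2d.png",cv2.resize(c,None,fx=10,fy=10,interpolation=cv2.INTER_NEAREST))
E
```

```text
(no output)
```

View pics/w2d.png

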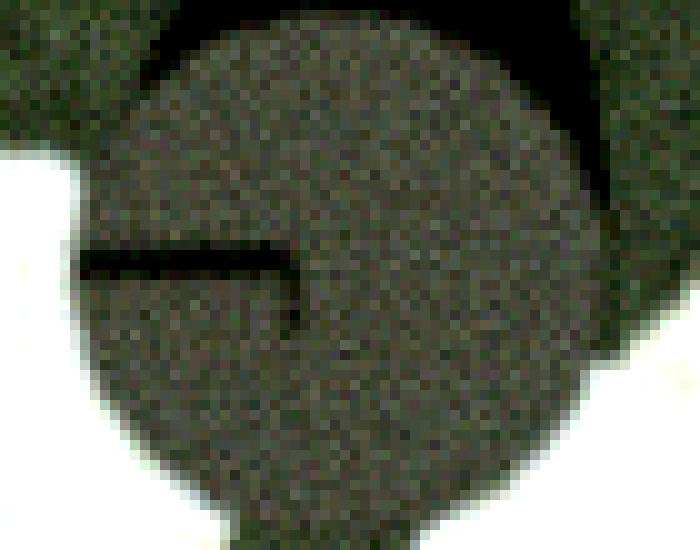

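```bash
python3 - <<'E'
from h import *
import pickle
ci,o=pickle.load(open("w2.pkl","rb"))
g=cv2.imread("pics/w2.png").astype(float).mean(2)
xs=[];top=[];bot=[]
for x in range(250,266):
    col=g[160:182,x]; bg=np.median(col); w=np.clip(bg-3-col,0,None); 
    w[:5]=0; w[15:]=0
    # 50% edges
    m=w>0.5*w.max(); i=np.where(m)[0]; 
    # subpixel
    def sub(a,b): # crossing between index a (out) and b(in)
        h=.5*w.max(); return a+(h-w[a])/(w[b]-w[a])*(b-a)
    top.append(160+sub(i[0]-1,i[0]));bot.append(160+sub(i[-1]+1,i[-1]));xs.append(x)
for nm,y,z in(("base",top,.12),("top",bot,.13)):
    p=np.polyfit(xs,y,1);print(nm,p,np.std(np.polyval(p,xs)-y))
    a=onz(ci,xs[0],np.polyval(p,xs[0]),z);b=onz(ci,xs[-1],np.polyval(p,xs[-1]),z)
    print(a,b,np.degrees(np.arctan2(*(a-b)[1::-1])))
cx,cy=240+33.6,145+26.8
C=[onz(ci,x,y,.12) for x,y in((cx,cy),(247.0,171),(300.5,171),(273,145.3))];print(np.array(C))
print("inner end base",onz(ci,269.5,170,.12))
E
```

```text
base [-3.61277849e-02  1.78803993e+02] 0.22929672901288603
[ 0.5329737  -0.23797358  0.12      ] [ 0.5335384  -0.25109106  0.12      ] 92.46502949418236
top [-5.17933084e-03  1.73312254e+02] 0.25172247943504567
[ 0.53309622 -0.23903248  0.13      ] [ 0.53324673 -0.25173859  0.13      ] 90.67865491095803
[[ 0.53130907 -0.25858498  0.12      ]
 [ 0.531867   -0.2353186   0.12      ]
 [ 0.53217382 -0.28206251  0.12      ]
 [ 0.55431633 -0.25818789  0.12      ]]
inner end base [ 0.53288234 -0.25501321  0.12      ]
```

```bash
cat >> h.py <<'E'
def tgt(h):
    a=np.radians(h);x=np.array([np.cos(a),np.sin(a),0]);z=np.array([0,0,-1.]);return np.array([x,np.cross(z,x),z]).T
def delta(o,pos,h):
    R=Ro.from_rotvec(o["tool_rot"]).as_matrix()
    print("t=%.2f"%o["t"],"pos",o["tool_pos"].round(4),"heading",np.degrees(np.arctan2(R[1,0],R[0,0])).round(2),"tilt",R[:,2].round(4),"F",o["contact_force"].round(1),"op",round(o["opening"],4),"q6",o["q"][5].round(2))
    print(" shift cm",(R.T@(np.array(pos)-o["tool_pos"])*100).round(2),"turn",Ro.from_matrix(R.T@tgt(h)).as_rotvec().round(3))
E
python3 - <<'E'
from h import *
from station import ctrl
delta(ctrl.get_obs(),(.530,-.2587,.094),0)
E
```

```text
t=1.68 pos [ 0.5182 -0.2688  0.266 ] heading 0.18 tilt [-0.0064  0.0162 -0.9998] F [-0.1 -1.2  0.3] op 0.0856 q6 0.96
 shift cm [ 1.29 -0.73 17.21] turn [-0.016  0.006  0.003]
```

>>> send_rows(series=[{"tx":1.3,"ty":-1.0,"tz":0,"wx":-0.016,"wy":0.006,"wz":0.003,"jaw":0},{"tx":0,"ty":0,"tz":4,"wx":0,"wy":0,"wz":0,"jaw":0},{"tx":0,"ty":0,"tz":2,"wx":0,"wy":0,"wz":0,"jaw":0}])

```text
t: 2.05
tool_pos: [0.5326, -0.2611, 0.2078]
tool_rot: [3.137, -0.007, 0.009]
contact_force: [-0.7, 0.3, -0.2]
opening: 0.0854
```

```bash
python3 - <<'E'
from h import *
from station import ctrl
delta(ctrl.get_obs(),(.530,-.2587,.094),0)
E
```

```text
t=2.05 pos [ 0.5326 -0.2611  0.2078] heading -0.26 tilt [ 0.0057 -0.0046 -1.    ] F [-0.7  0.3 -0.2] op 0.0854 q6 0.99
 shift cm [-0.33 -0.29 11.38] turn [ 0.005 -0.006 -0.005]
```

>>> send_rows(series=[{"tx":-0.3,"ty":-0.3,"tz":2,"wx":0.005,"wy":-0.006,"wz":-0.005,"jaw":0},{"tx":0,"ty":0,"tz":2,"wx":0,"wy":0,"wz":0,"jaw":0},{"tx":0,"ty":0,"tz":2,"wx":0,"wy":0,"wz":0,"jaw":0},{"tx":0,"ty":0,"tz":0,"wx":0,"wy":0,"wz":0,"jaw":0}])

```text
t: 2.55
tool_pos: [0.5292, -0.2577, 0.1433]
tool_rot: [-3.14, -0.0, 0.003]
contact_force: [0.4, 0.2, -0.3]
opening: 0.0853
```

```bash
python3 - <<'E'
from h import *
from station import ctrl
delta(ctrl.get_obs(),(.530,-.2587,.094),0)
im=ctrl.get_image("wrist")[:,:,::-1];cv2.imwrite("pics/w3.png",im)
E
```

```text
t=2.55 pos [ 0.5292 -0.2577  0.1433] heading 0.02 tilt [-0.0018  0.0014 -1.    ] F [ 0.4  0.2 -0.3] op 0.0853 q6 0.99
 shift cm [0.09 0.11 4.93] turn [-0.001  0.002  0.   ]
```

View pics/w3.png

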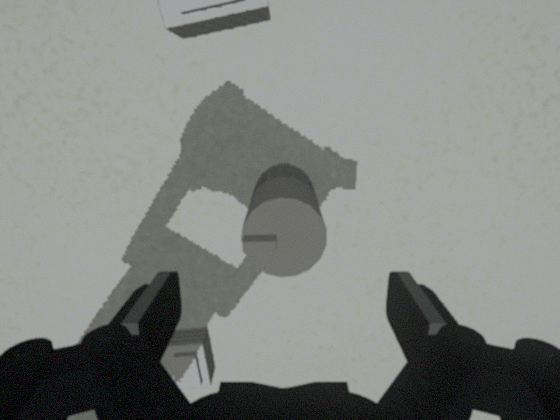

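The tower is centred between the jaws: roof at (285,236), jaw centre at about u 284. Descending.

>>> send_rows(series=[{"tx":0.1,"ty":0,"tz":2,"wx":0,"wy":0,"wz":0,"jaw":0},{"tx":0,"ty":0,"tz":2,"wx":0,"wy":0,"wz":0,"jaw":0},{"tx":0,"ty":0,"tz":0.7,"wx":0,"wy":0,"wz":0,"jaw":0},{"tx":0,"ty":0,"tz":0,"wx":0,"wy":0,"wz":0,"jaw":0}])

```text
t: 3.1
tool_pos: [0.5319, -0.2588, 0.0959]
tool_rot: [3.14, 0.0, 0.003]
contact_force: [-0.3, 0.4, 0.9]
opening: 0.0854
```

```bash
python3 - <<'E'
from h import *
from station import ctrl
ci=ctrl.camera_info("wrist")
delta(ctrl.get_obs(),(.530,-.2587,.094),0)
im=ctrl.get_image("wrist")[:,:,::-1];cv2.imwrite("pics/w4.png",im)
import pickle;pickle.dump(ci,open("w4.pkl","wb"))
E
```

```text
t=3.10 pos [ 0.5319 -0.2588  0.0959] heading 0.01 tilt [ 0.0022 -0.0012 -1.    ] F [-0.3  0.4  0.9] op 0.0854 q6 0.99
 shift cm [-0.19 -0.01  0.19] turn [ 0.001 -0.002  0.   ]
```

View pics/w4.png

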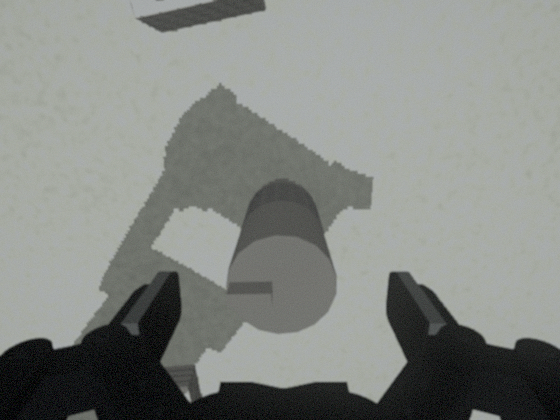

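```bash
python3 - <<'E'
from h import *
import pickle
ci=pickle.load(open("w4.pkl","rb"))
im=cv2.imread("pics/w4.png")
c=im[230:340,220:345].astype(float); c=np.clip((c-70)*255/110,0,255).astype(np.uint8)
cv2.imwrite("pics/w4d.png",cv2.resize(c,None,fx=6,fy=5.4,interpolation=cv2.INTER_NEAREST) if 0 else cv2.resize(c,None,fx=5,fy=5,interpolation=cv2.INTER_NEAREST))
print([onz(ci,u,v,.12).round(4) for u,v in((228,285),(336.5,285),(282,236),(282,333))])
E
```

```text
[array([ 0.5315, -0.2358,  0.12  ]), array([ 0.5314, -0.2821,  0.12  ]), array([ 0.5539, -0.2588,  0.12  ]), array([ 0.5073, -0.2588,  0.12  ])]
```

View pics/w4d.png

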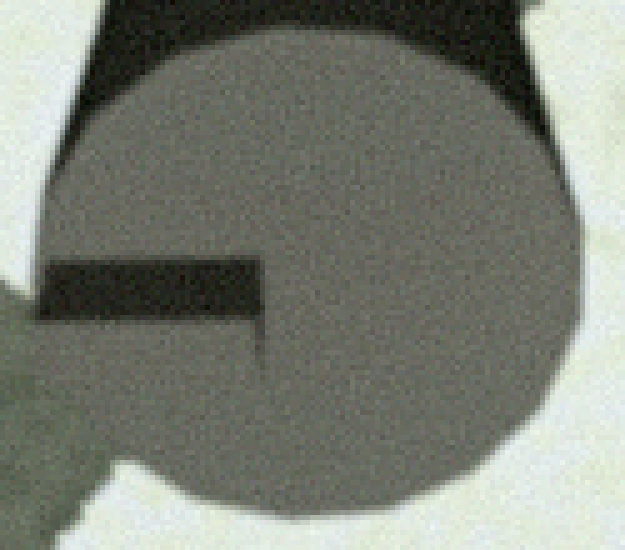

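```bash
python3 - <<'E'
from h import *
import pickle
ci=pickle.load(open("w4.pkl","rb"))
P=lambda u,v,z:onz(ci,220+u/5,230+v/5,z)
for a,b,z in(((45,263),(262,258),.12),((37,322),(262,319),.13)):
    d=P(*a,z)-P(*b,z);print(P(*a,z),np.degrees(np.arctan2(d[1],d[0])))
E
```

```text
[ 0.53261586 -0.23623357  0.12      ] 91.4498326792688
[ 0.53291154 -0.23705994  0.13      ] 90.83604094564485
```

>>> send_rows(series=[{"tx":-0.15,"ty":0,"tz":0.2,"wx":0,"wy":-0.002,"wz":0,"jaw":0.2},{"tx":0,"ty":0,"tz":0,"wx":0,"wy":0,"wz":0,"jaw":0.6},{"tx":0,"ty":0,"tz":0,"wx":0,"wy":0,"wz":0,"jaw":1},{"tx":0,"ty":0,"tz":0,"wx":0,"wy":0,"wz":0,"jaw":1},{"tx":0,"ty":0,"tz":0,"wx":0,"wy":0,"wz":0,"jaw":1}], squeeze=40)

```text
t: 3.78
tool_pos: [0.5315, -0.2596, 0.096]
tool_rot: [3.138, 0.0, 0.005]
contact_force: [-0.0, 0.2, -1.4]
opening: 0.0456
```

```bash
python3 - <<'E'
from h import *
from station import ctrl
delta(ctrl.get_obs(),(.530,-.2587,.094),0)
E
```

```text
t=3.77 pos [ 0.5315 -0.2596  0.096 ] heading 0.01 tilt [ 0.0033 -0.0034 -1.    ] F [-0.   0.2 -1.4] op 0.0456 q6 0.99
 shift cm [-0.15 -0.09  0.2 ] turn [ 0.003 -0.003  0.   ]
```

Gripped at a 45.6 mm opening. The fin points to 91°, which is heading + 91°. Lifting.

>>> send_rows(series=[{"tx":0,"ty":0,"tz":-1.5,"wx":0,"wy":0,"wz":0,"jaw":1},{"tx":0,"ty":0,"tz":-3,"wx":0,"wy":0,"wz":0,"jaw":1},{"tx":0,"ty":0,"tz":-4,"wx":0,"wy":0,"wz":0,"jaw":1},{"tx":0,"ty":0,"tz":-4,"wx":0,"wy":0,"wz":0,"jaw":1},{"tx":0,"ty":0,"tz":-1,"wx":0,"wy":0,"wz":0,"jaw":1}])

```text
t: 4.4
tool_pos: [0.5296, -0.2583, 0.2349]
tool_rot: [3.141, 0.0, -0.001]
contact_force: [0.4, -0.2, -2.2]
opening: 0.0457
```

```bash
python3 - <<'E'
from h import *
from station import ctrl
delta(ctrl.get_obs(),(.40,.168,.215),10)
E
```

```text
t=4.40 pos [ 0.5296 -0.2583  0.2349] heading 0.01 tilt [-4.e-04 -1.e-03 -1.e+00] F [ 0.4 -0.2 -2.2] op 0.0457 q6 0.99
 shift cm [-12.96 -42.63   1.95] turn [ 0.001  0.    -0.174]
```

>>> send_rows(series=[{"tx":-1.5,"ty":-4,"tz":0,"wx":0,"wy":0,"wz":0,"jaw":1},{"tx":-2,"ty":-6,"tz":0,"wx":0,"wy":0,"wz":0,"jaw":1},{"tx":-2,"ty":-6,"tz":0,"wx":0,"wy":0,"wz":0,"jaw":1},{"tx":-2,"ty":-6,"tz":0,"wx":0,"wy":0,"wz":0,"jaw":1},{"tx":-2,"ty":-6,"tz":0,"wx":0,"wy":0,"wz":0,"jaw":1}])

```text
t: 5.03
tool_pos: [0.4335, 0.0199, 0.2307]
tool_rot: [-3.14, 0.013, 0.007]
contact_force: [2.2, 0.4, -2.2]
opening: 0.0455
```

>>> send_rows(series=[{"tx":-2,"ty":-6,"tz":0,"wx":0,"wy":0,"wz":0,"jaw":1},{"tx":-1.5,"ty":-6,"tz":0,"wx":0,"wy":0,"wz":0,"jaw":1},{"tx":-1,"ty":-4,"tz":0,"wx":0,"wy":0,"wz":0,"jaw":1},{"tx":0,"ty":0,"tz":0,"wx":0,"wy":0,"wz":0,"jaw":1}])

```text
t: 5.52
tool_pos: [0.3847, 0.1833, 0.2263]
tool_rot: [-3.141, 0.004, 0.016]
contact_force: [0.2, -0.3, -2.2]
opening: 0.0456
```

```bash
python3 - <<'E'
from h import *
from station import ctrl
delta(ctrl.get_obs(),(.40,.168,.235),0)
E
```

```text
t=5.53 pos [0.3847 0.1833 0.2263] heading -0.15 tilt [-1.020e-02  9.000e-04 -9.999e-01] F [ 0.2 -0.3 -2.2] op 0.0456 q6 1.84
 shift cm [ 1.53  1.53 -0.89] turn [-0.001  0.01  -0.003]
```

```bash
python3 - <<'E'
from h import *
from station import ctrl
import pickle
ci=ctrl.camera_info("wrist");im=ctrl.get_image("wrist")[:,:,::-1];cv2.imwrite("pics/w5.png",im)
pickle.dump(ci,open("w5.pkl","wb"))
u,v=proj(ci,[[.5005,.168,.028]])[0];print(u,v)
u,v=int(u),int(v)
c=im[max(v-40,0):v+40,u-40:u+40];cv2.imwrite("pics/w5c.png",cv2.resize(c,None,fx=7,fy=7,interpolation=cv2.INTER_CUBIC))
print(max(v-40,0),u-40)
E
```

```text
299.03267204912737 50.108921616497014
10 259
```

View pics/w5.png

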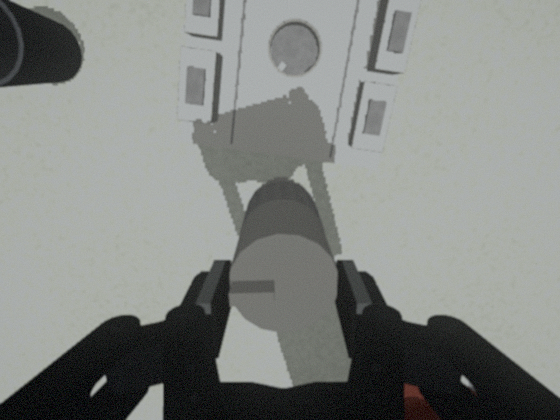

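View pics/w5c.png

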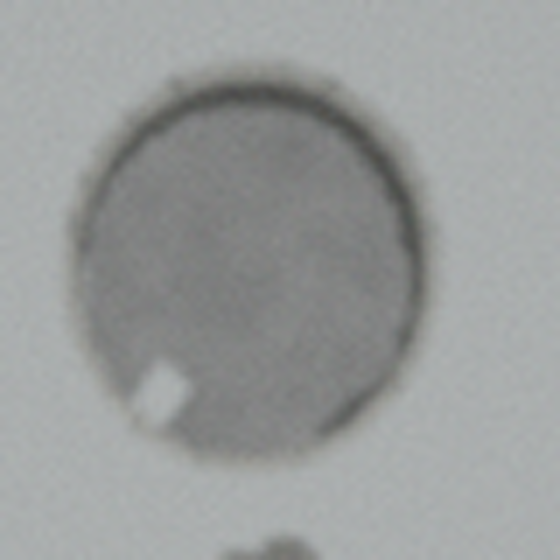

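```bash
python3 - <<'E'
from h import *
import pickle
ci=pickle.load(open("w5.pkl","rb"))
P=lambda u,v,z:onz(ci,259+(u-3)/7,10+(v-3)/7,z)
L,Rr,T,B=[P(*p,.028) for p in((68,265),(430,265),(248,65),(248,463))]
print(L,Rr,T,B)
c=np.array([(T[0]+B[0])/2,(L[1]+Rr[1])/2]);print("c",c)
for p in((161,393),(178,372),(140,410),(185,385),(150,365)):
    t=P(*p,.020)[:2]-c;print(p,np.hypot(*t),np.degrees(np.arctan2(t[1],t[0])))
# tower roof in gripper
print([onz(ci,u,v,.226-.096+.12).round(4) for u,v in((230,285),(337.5,285),(283,233),(283,331))])
E
```

```text
[0.50285238 0.19638702 0.028     ] [0.50272129 0.14868533 0.028     ] [0.52642769 0.1728225  0.028     ] [0.47830519 0.17250555 0.028     ]
c [0.50236644 0.17253617]
(161, 393) 0.018781035993287596 141.46480028746018
(178, 372) 0.015250493081274285 142.08736327901636
(140, 410) 0.022286556058154633 139.1192691699293
(185, 385) 0.01606522425207814 148.39961070326495
(150, 365) 0.017258043499092462 130.18342019884534
[array([0.3843, 0.2055, 0.25  ]), array([0.3842, 0.1595, 0.25  ]), array([0.4082, 0.1828, 0.25  ]), array([0.3609, 0.1829, 0.25  ])]
```

>>> send_rows(series=[{"tx":2.5,"ty":4,"tz":0,"wx":0,"wy":0,"wz":-0.18,"jaw":1},{"tx":2,"ty":4,"tz":0,"wx":0,"wy":0,"wz":-0.18,"jaw":1},{"tx":0,"ty":0,"tz":0,"wx":0,"wy":0,"wz":-0.18,"jaw":1},{"tx":0,"ty":0,"tz":0,"wx":0,"wy":0,"wz":-0.18,"jaw":1},{"tx":0,"ty":0,"tz":0,"wx":0,"wy":0,"wz":-0.1,"jaw":1}])

```text
t: 6.2
tool_pos: [0.4366, 0.0991, 0.2216]
tool_rot: [-2.873, -1.26, 0.025]
contact_force: [-0.6, -0.3, -2.3]
opening: 0.0458
```

```bash
python3 - <<'E'
from h import *
from station import ctrl
delta(ctrl.get_obs(),(.43,.09,.22),49.5)
E
```

```text
t=6.20 pos [0.4366 0.0991 0.2216] heading 47.35 tilt [-0.016  -0.0024 -0.9999] F [-0.6 -0.3 -2.3] op 0.0458 q6 0.8
 shift cm [-1.11  0.13  0.17] turn [-0.01   0.012 -0.038]
```

>>> send_rows(series=[{"tx":-1,"ty":0,"tz":0,"wx":-0.01,"wy":0.012,"wz":-0.038,"jaw":1},{"tx":0,"ty":0,"tz":0,"wx":0,"wy":0,"wz":0,"jaw":1}])

```text
t: 6.45
tool_pos: [0.4296, 0.0887, 0.2201]
tool_rot: [-2.855, -1.311, 0.005]
contact_force: [0.7, 0.6, -1.7]
opening: 0.0454
```

```bash
python3 - <<'E'
from h import *
from station import ctrl
import pickle
delta(ctrl.get_obs(),(.43,.09,.22),49.5)
ci=ctrl.camera_info("wrist");im=ctrl.get_image("wrist")[:,:,::-1];cv2.imwrite("pics/w6.png",im)
pickle.dump(ci,open("w6.pkl","wb"))
u,v=proj(ci,[[.5024,.1725,.028]])[0];print(u,v)
u,v=int(u),int(v)
c=im[max(v-40,0):v+40,u-40:u+40];cv2.imwrite("pics/w6c.png",cv2.resize(c,None,fx=7,fy=7,interpolation=cv2.INTER_CUBIC))
print(max(v-40,0),u-40)
E
```

```text
t=6.45 pos [0.4296 0.0887 0.2201] heading 49.33 tilt [-2.8e-03 -9.0e-04 -1.0e+00] F [ 0.7  0.6 -1.7] op 0.0454 q6 0.74
 shift cm [ 0.13 -0.05  0.01] turn [-0.002  0.003 -0.003]
284.0076929613675 56.510110054878425
16 244
```

View pics/w6.png

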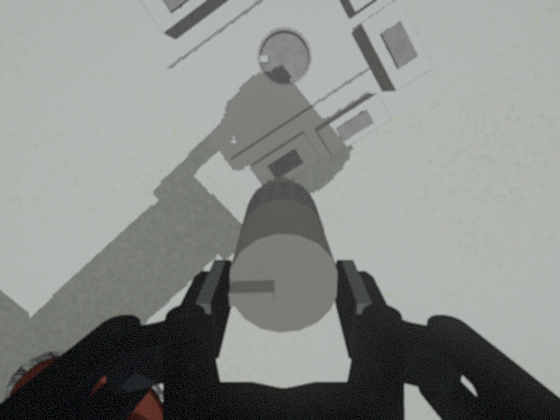

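View pics/w6c.png

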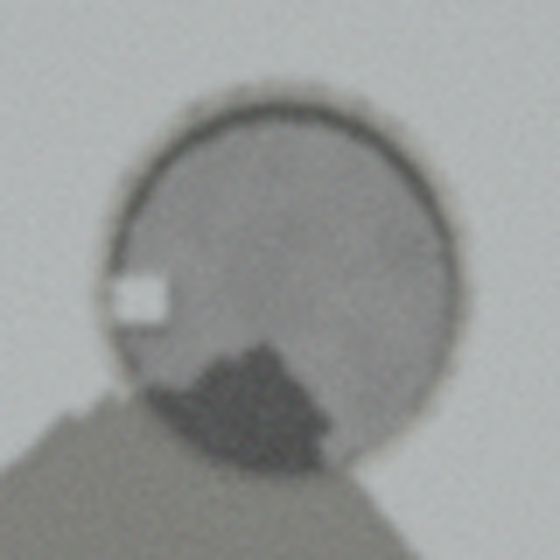

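```bash
python3 - <<'E'
from h import *
import pickle
ci=pickle.load(open("w6.pkl","rb"))
P=lambda u,v,z:onz(ci,244+(u-3)/7,16+(v-3)/7,z)
e=np.array([P(*p,.028)[:2] for p in((98,290),(468,290),(283,80),(110,235),(455,225),(170,120),(400,120),(430,405))])
A=np.c_[2*e,np.ones(len(e))];s=np.linalg.lstsq(A,(e**2).sum(1),rcond=None)[0];c=s[:2];print("c",c,"r",np.sqrt(s[2]+c@c))
t=P(141,299,.02)[:2]-c;print(np.hypot(*t),np.degrees(np.arctan2(t[1],t[0])))
d=P(120,300.5,.02)-P(168,298.5,.02);print(np.degrees(np.arctan2(d[1],d[0])))
d=P(112,276,.02)-P(168,272,.02);print("top edge",np.degrees(np.arctan2(d[1],d[0])))
d=P(118,328,.02)-P(168,324,.02);print("bottom edge",np.degrees(np.arctan2(d[1],d[0])))
print([onz(ci,u,v,.2201-.096+.12)[:2].round(4) for u,v in((230,285),(337.5,285),(283,233),(283,331))])
E
```

```text
c [0.50271934 0.17267361] r 0.024048929400991573
0.019182309270829034 142.54125823088526
141.5153664598955
top edge 143.07511198161117
bottom edge 143.55182933013543
[array([0.412 , 0.1027]), array([0.4469, 0.0728]), array([0.4447, 0.106 ]), array([0.4141, 0.0704])]
```

```bash
python3 - <<'E'
from h import *
from station import ctrl
delta(ctrl.get_obs(),(.5027,.1733,.19),50.8)
E
```

```text
t=6.50 pos [0.4298 0.0889 0.2202] heading 49.34 tilt [-2.7e-03 -9.0e-04 -1.0e+00] F [-0.5  0.1 -2.8] op 0.0458 q6 0.74
 shift cm [11.16  0.04  2.99] turn [-0.002  0.002 -0.026]
```

>>> send_rows(series=[{"tx":4,"ty":0,"tz":0,"wx":0,"wy":0,"wz":-0.026,"jaw":1},{"tx":4,"ty":0,"tz":1,"wx":0,"wy":0,"wz":0,"jaw":1},{"tx":2,"ty":0,"tz":1,"wx":0,"wy":0,"wz":0,"jaw":1},{"tx":0,"ty":0,"tz":0,"wx":0,"wy":0,"wz":0,"jaw":1}])

```text
t: 7.0
tool_pos: [0.497, 0.1658, 0.1986]
tool_rot: [2.842, 1.339, -0.006]
contact_force: [-0.2, -1.1, -1.6]
opening: 0.0455
```

```bash
python3 - <<'E'
from h import *
from station import ctrl
delta(ctrl.get_obs(),(.5027,.1733,.14),50.8)
E
```

```text
t=7.00 pos [0.497  0.1658 0.1986] heading 50.46 tilt [-0.0031 -0.0018 -1.    ] F [-0.2 -1.1 -1.6] op 0.0455 q6 0.87
 shift cm [ 0.96 -0.03  5.86] turn [-0.001  0.003 -0.006]
```

>>> send_rows(series=[{"tx":0.9,"ty":0,"tz":1.5,"wx":0,"wy":0.003,"wz":-0.006,"jaw":1},{"tx":0,"ty":0,"tz":2,"wx":0,"wy":0,"wz":0,"jaw":1},{"tx":0,"ty":0,"tz":1,"wx":0,"wy":0,"wz":0,"jaw":1},{"tx":0,"ty":0,"tz":0,"wx":0,"wy":0,"wz":0,"jaw":1}])

```text
t: 7.5
tool_pos: [0.5018, 0.1713, 0.1497]
tool_rot: [-2.838, -1.344, 0.004]
contact_force: [0.4, -0.5, -2.6]
opening: 0.0456
```

```bash
python3 - <<'E'
from h import *
from station import ctrl
delta(ctrl.get_obs(),(.5027,.1733,.128),50.8)
for n in("wrist","top","scene"): cv2.imwrite(f"pics/{n}7.png",ctrl.get_image(n)[:,:,::-1])
s=cv2.imread("pics/scene7.png");crop(s,220,160,370,280,5,"pics/s7.png")
E
```

```text
t=7.50 pos [0.5018 0.1713 0.1497] heading 50.68 tilt [-3.e-03 -3.e-04 -1.e+00] F [ 0.4 -0.5 -2.6] op 0.0456 q6 0.87
 shift cm [ 0.22 -0.05  2.17] turn [-0.002  0.002 -0.002]
```

View pics/wrist7.png

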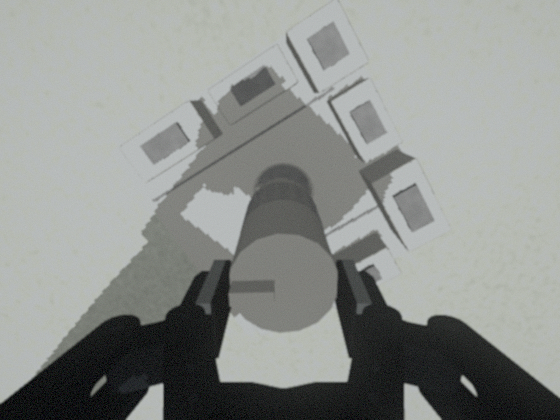

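View pics/s7.png

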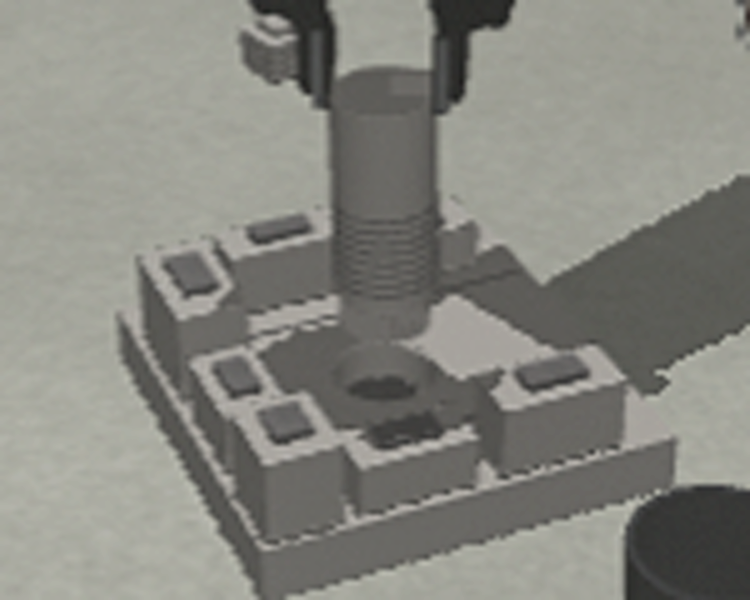

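The tower hangs upright above the socket mouth. I'll centre it and lower slowly.

>>> send_rows(series=[{"tx":0.25,"ty":-0.05,"tz":1,"wx":0,"wy":0.002,"wz":-0.002,"jaw":1},{"tx":0,"ty":0,"tz":0.5,"wx":0,"wy":0,"wz":0,"jaw":1},{"tx":0,"ty":0,"tz":0,"wx":0,"wy":0,"wz":0,"jaw":1}])

```text
t: 8.02
tool_pos: [0.5051, 0.1743, 0.1372]
tool_rot: [-2.837, -1.348, -0.008]
contact_force: [-0.5, 0.1, -1.9]
opening: 0.0455
```

```bash
python3 - <<'E'
from h import *
from station import ctrl
delta(ctrl.get_obs(),(.5027,.1733,.124),50.8)
E
```

```text
t=8.03 pos [0.5051 0.1743 0.1372] heading 50.81 tilt [ 0.0043  0.0026 -1.    ] F [-0.5  0.1 -1.9] op 0.0455 q6 0.88
 shift cm [-0.23 -0.13  1.32] turn [ 0.002 -0.005  0.   ]
```

>>> send_rows(series=[{"tx":-0.2,"ty":-0.1,"tz":0.3,"wx":0.002,"wy":-0.004,"wz":0,"jaw":1},{"tx":0,"ty":0,"tz":0,"wx":0,"wy":0,"wz":0,"jaw":1}])

```text
t: 8.28
tool_pos: [0.503, 0.1733, 0.1341]
tool_rot: [-2.837, -1.348, -0.001]
contact_force: [-0.5, 0.2, -2.1]
opening: 0.0457
```

```bash
python3 - <<'E'
from h import *
from station import ctrl
delta(ctrl.get_obs(),(.5027,.1733,.124),50.8)
E
```

```text
t=8.28 pos [0.503  0.1733 0.1341] heading 50.82 tilt [ 1.e-04  6.e-04 -1.e+00] F [-0.5  0.2 -2.1] op 0.0457 q6 0.88
 shift cm [-0.02 -0.02  1.01] turn [-0.    -0.001  0.   ]
```

Well centred. I'll lower it in steps of a few millimetres and watch the force.

>>> send_rows(series=[{"tx":0,"ty":0,"tz":0.4,"wx":0,"wy":0,"wz":0,"jaw":1},{"tx":0,"ty":0,"tz":0.4,"wx":0,"wy":0,"wz":0,"jaw":1},{"tx":0,"ty":0,"tz":0,"wx":0,"wy":0,"wz":0,"jaw":1}])

```text
t: 8.65
tool_pos: [0.5031, 0.1733, 0.1257]
tool_rot: [-2.837, -1.348, -0.001]
contact_force: [-0.0, 0.2, -2.2]
opening: 0.045
```

```bash
python3 - <<'E'
from h import *
from station import ctrl
delta(ctrl.get_obs(),(.5027,.1733,.120),50.8)
E
```

```text
t=8.65 pos [0.5031 0.1733 0.1257] heading 50.81 tilt [ 4.e-04  6.e-04 -1.e+00] F [-0.   0.2 -2.2] op 0.045 q6 0.88
 shift cm [-0.03 -0.03  0.57] turn [-0.    -0.001  0.   ]
```

>>> send_rows(series=[{"tx":0,"ty":0,"tz":0.2,"wx":0,"wy":0,"wz":0,"jaw":1},{"tx":0,"ty":0,"tz":0.2,"wx":0,"wy":0,"wz":0,"jaw":1}])

```text
t: 8.9
tool_pos: [0.5033, 0.1734, 0.1216]
tool_rot: [-2.837, -1.348, -0.002]
contact_force: [0.7, 0.2, -1.4]
opening: 0.0453
```

```bash
python3 - <<'E'
from h import *
from station import ctrl
delta(ctrl.get_obs(),(.5027,.1733,.116),50.8)
E
```

```text
t=8.90 pos [0.5033 0.1734 0.1216] heading 50.82 tilt [ 8.e-04  8.e-04 -1.e+00] F [ 0.7  0.2 -1.4] op 0.0453 q6 0.88
 shift cm [-0.05 -0.04  0.56] turn [ 0.    -0.001  0.   ]
```

>>> send_rows(series=[{"tx":0,"ty":0,"tz":0.2,"wx":0,"wy":0,"wz":0,"jaw":1},{"tx":0,"ty":0,"tz":0.1,"wx":0,"wy":0,"wz":0,"jaw":1}])

```text
t: 9.15
tool_pos: [0.5033, 0.1734, 0.1184]
tool_rot: [-2.837, -1.348, -0.002]
contact_force: [-0.7, -0.9, -2.1]
opening: 0.0459
```

```bash
python3 - <<'E'
from h import *
from station import ctrl
delta(ctrl.get_obs(),(.5027,.1733,.116),50.8)
E
```

```text
t=9.15 pos [0.5033 0.1734 0.1184] heading 50.81 tilt [ 9.e-04  8.e-04 -1.e+00] F [-0.7 -0.9 -2.1] op 0.0459 q6 0.88
 shift cm [-0.04 -0.04  0.24] turn [ 0.    -0.001  0.   ]
```

>>> send_rows(series=[{"tx":0,"ty":0,"tz":0.15,"wx":0,"wy":0,"wz":0,"jaw":1},{"tx":0,"ty":0,"tz":0.1,"wx":0,"wy":0,"wz":0,"jaw":1}])

```text
t: 9.4
tool_pos: [0.5033, 0.1734, 0.1157]
tool_rot: [-2.837, -1.348, -0.002]
contact_force: [0.4, 1.7, -2.0]
opening: 0.0455
```

>>> send_rows(series=[{"tx":0,"ty":0,"tz":0.1,"wx":0,"wy":0,"wz":0,"jaw":1},{"tx":0,"ty":0,"tz":0.1,"wx":0,"wy":0,"wz":0,"jaw":1}])

```text
t: 9.65
tool_pos: [0.5034, 0.1734, 0.1137]
tool_rot: [-2.837, -1.348, -0.002]
contact_force: [-0.0, -0.1, -3.1]
opening: 0.0455
```

The foot is already about 10 mm in with no upward force, so the slot appears to be over the tooth. I'll keep lowering gently.

>>> send_rows(series=[{"tx":0,"ty":0,"tz":0.12,"wx":0,"wy":0,"wz":0,"jaw":1},{"tx":0,"ty":0,"tz":0.1,"wx":0,"wy":0,"wz":0,"jaw":1}])

```text
t: 9.9
tool_pos: [0.5034, 0.1734, 0.1113]
tool_rot: [-2.838, -1.348, -0.002]
contact_force: [-0.8, -0.4, -1.9]
opening: 0.0455
```

>>> send_rows(series=[{"tx":0,"ty":0,"tz":0.12,"wx":0,"wy":0,"wz":0,"jaw":1},{"tx":0,"ty":0,"tz":0.1,"wx":0,"wy":0,"wz":0,"jaw":1}])

```text
t: 10.15
tool_pos: [0.5034, 0.1734, 0.109]
tool_rot: [-2.837, -1.348, -0.002]
contact_force: [-1.3, 0.0, -1.4]
opening: 0.0457
```

>>> send_rows(series=[{"tx":0,"ty":0,"tz":0.12,"wx":0,"wy":0,"wz":0,"jaw":1}])

```text
t: 10.28
tool_pos: [0.5034, 0.1734, 0.1077]
tool_rot: [-2.837, -1.348, -0.002]
contact_force: [1.5, 0.6, -2.4]
opening: 0.0455
```

>>> send_rows(series=[{"tx":0,"ty":0,"tz":0.08,"wx":0,"wy":0,"wz":0,"jaw":1}])

```text
t: 10.4
tool_pos: [0.5034, 0.1734, 0.1068]
tool_rot: [-2.837, -1.348, -0.002]
contact_force: [0.5, 0.5, -1.9]
opening: 0.0455
```

>>> send_rows(series=[{"tx":0,"ty":0,"tz":0.06,"wx":0,"wy":0,"wz":0,"jaw":1}])

```text
t: 10.52
tool_pos: [0.5034, 0.1734, 0.1062]
tool_rot: [-2.838, -1.348, -0.002]
contact_force: [0.8, -0.4, -2.6]
opening: 0.0459
```

>>> send_rows(series=[{"tx":0,"ty":0,"tz":0.05,"wx":0,"wy":0,"wz":0,"jaw":1}])

```text
t: 10.65
tool_pos: [0.5035, 0.1734, 0.1058]
tool_rot: [-2.837, -1.348, -0.002]
contact_force: [-1.4, 0.2, -0.1]
opening: 0.0459
```

```bash
python3 - <<'E'
from h import *
from station import ctrl
delta(ctrl.get_obs(),(.5027,.1733,.106),50.8)
s=ctrl.get_image("scene")[:,:,::-1];crop(s,220,160,370,280,5,"pics/s8.png")
E
```

```text
t=10.65 pos [0.5035 0.1734 0.1058] heading 50.82 tilt [ 1.e-03  9.e-04 -1.e+00] F [-1.4  0.2 -0.1] op 0.0459 q6 0.88
 shift cm [-0.06 -0.05 -0.02] turn [ 0.    -0.001  0.   ]
```

View pics/s8.png

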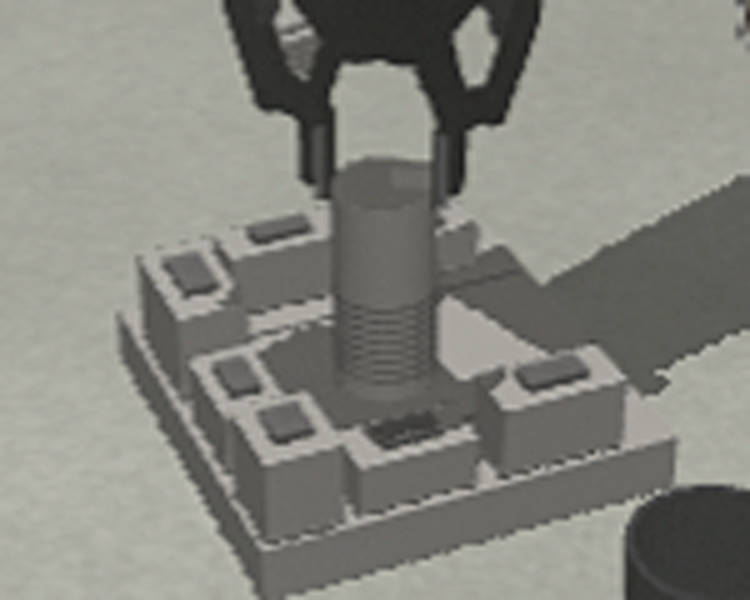

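The foot is in the socket with the shoulder at the board, and the held weight just began to unload. One more light touch, then I'll release.

>>> send_rows(series=[{"tx":0,"ty":0,"tz":0.05,"wx":0,"wy":0,"wz":0,"jaw":1}])

```text
t: 10.82
tool_pos: [0.5037, 0.1736, 0.1059]
tool_rot: [-2.837, -1.348, -0.003]
contact_force: [-0.6, -0.8, 1.2]
opening: 0.0454
```

>>> send_rows(series=[{"tx":0,"ty":0,"tz":0,"wx":0,"wy":0,"wz":0,"jaw":0.5},{"tx":0,"ty":0,"tz":0,"wx":0,"wy":0,"wz":0,"jaw":0},{"tx":0,"ty":0,"tz":0,"wx":0,"wy":0,"wz":0,"jaw":0},{"tx":0,"ty":0,"tz":0,"wx":0,"wy":0,"wz":0,"jaw":0}])

```text
t: 11.32
tool_pos: [0.5045, 0.1737, 0.1067]
tool_rot: [2.837, 1.348, 0.006]
contact_force: [0.5, 0.9, -0.7]
opening: 0.0855
```

```bash
python3 - <<'E'
from h import *
from station import ctrl
delta(ctrl.get_obs(),(.5027,.1733,.106),50.8)
im=ctrl.get_image("wrist")[:,:,::-1];cv2.imwrite("pics/w9.png",im)
E
```

```text
t=11.32 pos [0.5045 0.1737 0.1067] heading 50.82 tilt [ 0.0037  0.0014 -1.    ] F [ 0.5  0.9 -0.7] op 0.0855 q6 0.88
 shift cm [-0.14 -0.12  0.07] turn [ 0.002 -0.003  0.   ]
```

View pics/w9.png

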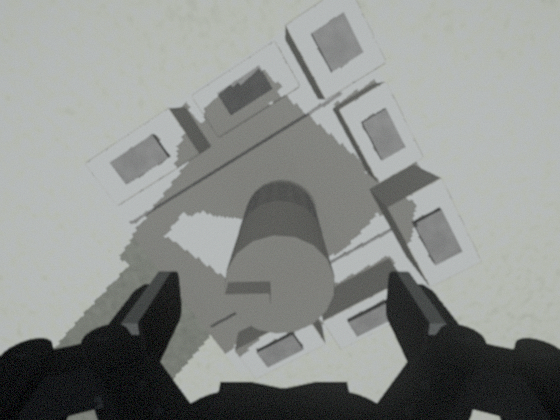

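Released: the jaws are clear on both sides and the tower stands with its roof near (281,285). Retreating straight up.

>>> send_rows(series=[{"tx":0,"ty":0,"tz":-3,"wx":0,"wy":0,"wz":0,"jaw":0},{"tx":0,"ty":0,"tz":-4,"wx":0,"wy":0,"wz":0,"jaw":0},{"tx":0,"ty":0,"tz":-5,"wx":0,"wy":0,"wz":0,"jaw":0},{"tx":-4,"ty":0,"tz":-3,"wx":0,"wy":0,"wz":0,"jaw":0},{"tx":0,"ty":0,"tz":0,"wx":0,"wy":0,"wz":0,"jaw":0}])

```text
t: 12.0
tool_pos: [0.4779, 0.1416, 0.2608]
tool_rot: [2.837, 1.348, 0.004]
contact_force: [1.1, 0.6, -0.2]
opening: 0.0853
```

>>> send_rows(series=[{"tx":0,"ty":0,"tz":0,"wx":0,"wy":0,"wz":0,"jaw":0},{"tx":0,"ty":0,"tz":0,"wx":0,"wy":0,"wz":0,"jaw":0}])

```text
t: 12.25
tool_pos: [0.4776, 0.142, 0.2592]
tool_rot: [-2.837, -1.349, -0.001]
contact_force: [0.2, -0.6, -0.6]
opening: 0.0853
```

```bash
python3 - <<'E'
from h import *
from station import ctrl
delta(ctrl.get_obs(),(.5027,.1733,.106),50.8)
ci=ctrl.camera_info("wrist");w=ctrl.get_image("wrist")[:,:,::-1];cv2.imwrite("pics/w10.png",w)
print("roof if home, z .130:",proj(ci,[[.5025,.1726,.13]]), "z .140 (on tooth)",proj(ci,[[.5025,.1726,.14]]))
s=ctrl.get_image("scene")[:,:,::-1];cv2.imwrite("pics/s10f.png",s);crop(s,220,160,370,280,5,"pics/s10.png")
t=ctrl.get_image("top")[:,:,::-1];cv2.imwrite("pics/t10.png",t)
cs=ctrl.camera_info("scene")
for z in(.13,.14):print(z,(proj(cs,[[.5025,.1726,z]])-[220,160])*5)
E
```

```text
t=12.25 pos [0.4776 0.142  0.2592] heading 50.85 tilt [ 7.e-04  5.e-04 -1.e+00] F [ 0.2 -0.6 -0.6] op 0.0853 q6 0.82
 shift cm [ 4.   -0.04 15.32] turn [ 0.    -0.001  0.001]
roof if home, z .130: [[282.857033   144.65432187]] z .140 (on tooth) [[282.8438009  146.27234246]]
0.13 [[379.1870732  182.08280762]]
0.14 [[379.19215821 162.61076707]]
```

View pics/w10.png

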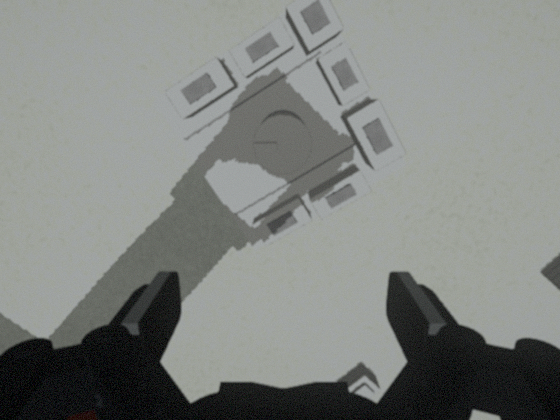

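View pics/s10.png

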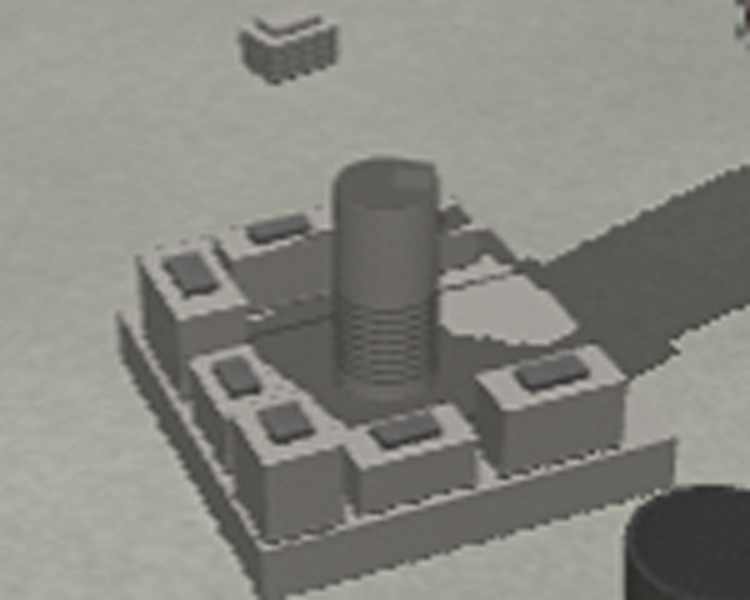

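View pics/t10.png

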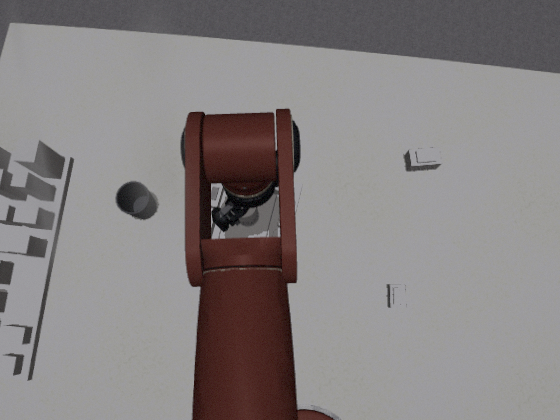

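The roof sits at row ~183 in the scene crop, where a fully home tower should be at 182 and one resting on the tooth at 163. It stands upright, and the blocks and pot look unmoved.

```bash
python3 -c "
from station import ctrl
print(ctrl.finish_job())"
```

```text
the job is handed in; nothing more can be done
None
```

The tower is plugged into the socket, fully home as far as my checks show, and I handed the job in about 12 s into the 72 s limit. `finish_job` gives no verdict, so the result is not confirmed.

**What I did:** I found the tooth direction (about 142°) from the wrist camera and turned the tower so its slot already faced the tooth. I then lowered it in 0.5–4 mm steps. It went straight in without resting on the tooth, so no search turn was needed. At the end I released it and backed off upward.

**Last checks:**
- **Seating:** the roof appears at row 183 of the scene crop. I expected 182 for fully home and 163 if it were resting on the tooth. The tool height at release also matched fully home.
- **Force:** the end-of-move readings during insertion changed by only a few newtons, against the 40 N limit.
- **Upright and released:** the tower looks upright in the scene view. The gripper is open and well above it.
- **Bystanders:** the pen pot and both blocks look to be where they started in the top view. I checked this by eye, not by measuring.

**Disagreement:** the top camera put both the tower and the socket about 4 mm away from where the wrist camera did. I used the wrist camera, which agreed with the measured arm position and gave a clean fit.

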